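# Back off the specimen-rack clamp with its ratchet wrench

## Robot

A 7-joint arm with a two-finger parallel gripper is mounted at the origin on the work surface. World frame = base frame: x ahead of the robot, y to its left, z up, the work surface at z = 0. Lengths are in m, angles in rad, forces in N, time in s.
With the tool pointing down it reaches from about 0.4 to 0.875 m from the base axis. Payload 19.3 kg.
Tool frame: the origin (TCP) lies at the very end of the fingers, on their centre line; the grasp point (between the pads) lies 19 mm behind it; y points along the fingers, x is the direction in which the jaws open and shut, and the axes are right-handed (so a half turn about y gives the same grasp; the last joint's range is limited). The gripper opens to 85 mm and grips with 20 to 120 N. Pads are 22 mm wide; open, the fingers measure 114 mm over their backs; the gripper's body (76 mm by 85 mm) begins 54 mm behind the grasp point. The pads swing forward as they close: fully open they stand 13 mm farther back than shut.
Start: joints at [1.033, 0.521, -0.036, 1.599, 0.021, 1.021, -0.113], TCP at [0.282, -0.558, 0.231] pointing down, gripper open.
Joint ranges: [-2.91, 2.91], [-0.3, 2.13], [-1.5, 1.42], [0.17, 2.43], [-1.26, 4.41], [0.16, 1.93], [-2.52, 2.52]. Speed limits (rad/s): [1.89, 1.89, 2.39, 2.39, 3.01, 3.01, 3.01].

## Interface

Orientations are given as a unit quaternion [x, y, z, w].
In Python, from station import move_pose, movel, movej, set_gripper, sleep, ik, get_state, get_image, get_calibration, PlanningError, finish_job, find_in, regions_of, tip_of gives the robot as it stands. Calls block until the motion is done:
- move_pose(position, orientation): joint-space move of the TCP to a pose.
- movel(position, ori=None, max_speed=0.15, f_stop=None): straight line of the TCP; ori=None keeps the orientation; max_speed is the mean speed in m/s. With f_stop (N) it stops when the force on the tool has changed by that much, and returns True; else False.
- movej(angles): joint-space move.
- set_gripper(opening, grip_force=None): finger opening in m; grip_force is the grip in N (None keeps the last); returns when the fingers have stopped.
- sleep(seconds).
- ik(position, orientation): joint angles nearest the present ones, or None.
- get_state(): the state.
- get_image(name): name is "side" or "top" or "wrist"; returns (picture, depth): 480x640x3 uint8, red, green, blue; 480x640 float32, m along the optical axis (not along the pixel's ray), 0 where there is no reading.
- get_calibration(name): a dict with "fx", "fy", "cx", "cy" (pixels), "dist" ([k1, k2, p1, p2, k3] as OpenCV has them; the pictures are not rectified), "R" (3x3) and "t" (3): a world point X has camera coordinates R X + t. Camera axes: x right, y down, z forward; pixel columns grow to the right and rows downward; lengths in m; the calibration is good to about 2 mm. A picture is of the moment at which its call begins: read the wrist's pose just before it. get_calibration takes no time and is no camera call; for the wrist camera it gives the pose at the moment of the call.
A pose or a line that the arm cannot do raises PlanningError and nothing moves.
- finish_job(): hands the job in, once; it reports no verdict.
Trained networks look in the newest picture that a camera, given by its name, has taken for a name from the list of things; names that differ only in an ending like _2 or _b are one class to them, and where a whole thing is asked for, a point or a joint stands for the part that bears it (a point fixed in the world has none). Each returns a list of dicts, best first, with "p" (0 to 1); they miss things now and then, are a little off and sometimes report something else, mostly with a low value. They report only what shows in the picture. A call takes as long as a camera call. They do not tell look-alikes from the thing itself.
- find_in(camera, query): "uv" ([column, row] in pixels, amid what is visible of it).
- regions_of(camera, query): "region" (480x640 bool, what is visible of it) and "uv" ([column, row] in pixels, amid what is visible of it).
- tip_of(camera, query): "uv" ([column, row] in pixels: a listed point, or the origin of a listed thing).
The state is a dict: "time_s": time; "joint_pos": joint angles; "joint_velocities": joint speeds; "joint_torque": joint torques, N m; "tool_pos": TCP position; "ee_rot": TCP orientation; "ft_force": force on the tool from outside, world axes, zero at the start; "ft_torque": the same for the moment, N m; "width": finger opening in m.
Only numpy, scipy, OpenCV 4.12 (cv2) and the standard library are available. Lean on these libraries where they do the work, as an engineer would, in place of code of your own. Each camera call takes 0.05 s, during which the arm holds its last target. There are 200 camera calls.

## Task

The aluminium specimen rack is held by a clamp whose bolt still carries a ratchet wrench set to tighten. With a light push flip the small orange lever on the wrench head fully over to the stop on its other side (loosen), ratchet the black handle back and forth between the two posts until the bolt, turning anticlockwise seen from above, comes up against its end stop, then swing the handle back clockwise until it rests snugly on the post there and leave it so. Go gently: feel for the stops, do not ram the posts, do not force the ratchet once the bolt has stopped or tighten the bolt further, and leave everything else on the bench where it is.

Things in the scene. Friction and masses are not known exactly. Their poses are not given: they have to be found in the camera images.
- clamp: the clamp, screwed to the bench: grey base plate 110 x 120 x 12 mm, steel stud, dark bar holding the aluminium rack (150 x 270 x 62 mm, tubes to 74 mm high). Origin on the bench on the vertical bolt axis, z up; x points from the bolt to the rack, and the wrench handle points along -x when handle is 0. Place and yaw differ in each run.
- handle (a joint): swing of the ratchet wrench about the vertical bolt axis, rad; 0 = handle along the clamp's -x axis, grows anticlockwise seen from above (the loosening swing). It stays where it is left, turns level and cannot lift off. Ratcheting back it drags 1 to 2 N at mid grip; turning the bolt takes 4 to 5 N there. Up to 0.32 rad of each stroke is lost before the ratchet takes up the bolt.
- grip_mid (a point): on the centre line of the black handle grip, 130 mm from the bolt axis, 88 mm above the bench: the place to push. The straight grip runs from 95 to 195 mm from the bolt axis, 22 mm wide, 18 mm thick (79 to 97 mm above the bench), free air below it.
- head_top (a point): top of the steel wrench head on the bolt axis, 99 mm above the bench; x axis points away from the handle. The head is 72 mm across; a round neck 48 mm wide reaches 72 mm from the axis towards the handle (top also 99 mm), then a shank 16 mm wide (top 95 mm) joins the black grip.
- lever (a joint): direction lever on the wrench, rad relative to the wrench, grows anticlockwise seen from above: -0.3 fully on tighten, +0.3 fully on loosen, hard stop at each end. Starts on the tighten side, stays where it is left. About 4 to 5 N at the tip turns it; at most 25 N on it. Not fully over, the ratchet may not engage. Seen from the handle's end, loosen is on the right. The push also swings a free handle: rest it on stop_loosen first.
- lever_tip (a point): near the end of the lever's orange tab, on its centre line, 36 mm from the lever's pivot, 111.5 mm above the bench. The tab lies from the pivot towards the handle's end, ends 42 mm from the pivot, is 8 mm thick and 103.5 to 119.5 mm above the bench, over the neck and shank. The tip travels 21 mm from end to end; the tab swings with the handle too.
- lever_pivot (a point): the lever's vertical pivot, on the handle's centre line, 46 mm from the bolt axis; this point is 99 mm above the bench
- bolt (a joint): rotation of the clamp bolt, rad, grows anticlockwise seen from above (loosening). -0.1 to 0.1 at the start, stiff (0.5 N m); end stop at 1.0. Once it has stopped, over 9 N at mid grip would make the ratchet skip: not allowed. Only the ratchet turns it. Seen on the head as a brass hexagon cap, 36 mm across, 105.5 mm high, with a red pointer that points along the clamp's x axis at 0.
- stop_loosen: upright rubber-sleeved post, 18 mm thick, 98 mm tall, on a red foot 30 mm across, that ends the anticlockwise (loosening) swing; origin at its foot. The side of the grip meets it near the handle's end, some 175 mm from the bolt axis. The handle must not press on it with more than 25 N.
- stop_tighten: the same kind of post, which ends the clockwise (return) swing of the handle, and on which the handle is parked at the end with a snug push (5 to 20 N on the post, never over 25 N).
- phone: black phone lying flat, 74 x 152 x 9 mm, origin at the centre of its underside; a bystander, leave it alone
- marker: black marker pen lying on the bench, 14 mm thick, 125 mm plus tip; bystander
- pencil: green pencil lying on the bench, 8 mm thick, 150 mm plus tip; bystander
- red_pen: red pen lying on the bench, 11 mm thick, 130 mm plus tip; bystander
- tube_a: clear specimen tube with white lid standing on the bench beside the clamp, 30 mm across, 51 mm tall; origin at its underside; bystander
- tube_b: a second such tube on the other side of the clamp; bystander
- tape_roll: yellow roll of tape lying flat, 80 mm across, 20 mm tall; bystander
- jar: small jar with blue cap, 56 mm across, 75 mm tall; bystander
Not all that is in view belongs to the job. Leave any green or yellow look-alike of the stop_tighten alone.

How it is judged:
On the way, in this order (a step that is already met when the one before it is completed fails the run):
1. the direction lever is fully over against its stop on the loosen side, before the bolt is turned (value of joint lever above 0.28 rad and value of joint bolt below 0.3 rad), for 0.2 s.
2. the bolt has been turned anticlockwise up to its end stop (value of joint bolt above 0.96 rad), for 0.1 s.
3. the handle has been swung back and pressed snugly on the return post (over 4 N) (contact force between handle and stop_tighten above 4 N and value of joint bolt above 0.95 rad).
At the end, for the whole second after the job is handed in: bolt at its loosened end stop (above 0.95 rad), lever on loosen (above 0.15 rad), handle at rest (under 0.05 rad/s) parked on the return post (post axis within 24 mm of the grip's centre line; 20 mm is contact), no bystander shifted by more than 20 mm (value of joint bolt above 0.95 rad and value of joint lever above 0.15 rad and y of stop_tighten in the frame of grip_mid below 0.024 m and velocity of joint handle between -0.05 and 0.05 rad/s and not (distance of any of phone, marker, pencil, red_pen, tube_a, tube_b, tape_roll, jar from where it was at the start of the episode above 0.02 m)); the robot touches nothing.
It fails at once if the bolt is tightened further (below -0.2 rad) (value of joint bolt below -0.2 rad).
It fails at once if the direction lever is pressed with more than 25 N (contact force between the fingers and lever above 25 N).
It fails at once if the handle is rammed into a post (more than 25 N) (contact force between handle and stop_loosen above 25 N or contact force between handle and stop_tighten above 25 N).
It fails at once if the ratchet is forced until it is about to skip (more than 50 N on its teeth, about 9 N at mid grip) (contact force between handle and bolt above 50 N).
It fails at once if a bystander is moved by more than 20 mm (distance of any of phone, marker, pencil, red_pen, tube_a, tube_b, tape_roll, jar from where it was at the start of the episode above 0.02 m).
It also fails if it takes over 72 s, if anything falls off the work surface, if the arm or the gripper's body presses on something with over 40 N, if the wrist force passes 120 N, or if a joint passes its speed limit or range.

## Working session

There is one attempt and no reset: what is moved stays moved. The work goes in short steps, each a Python script; the robot and the scene stay as the last script left them, time stands still between calls to the robot, and variables do not carry over. Pictures are saved under pics/ and viewed, about 8 in all and at most 12, crops included, and the job is handed in when it is done.

```bash
ls; mkdir -p pics; cat > h.py <<'E'
from station import *
import numpy as np, cv2
def world(cam,uv,z,c=None):
    c=c or get_calibration(cam); K=np.array([[c['fx'],0,c['cx']],[0,c['fy'],c['cy']],[0,0,1]])
    n=cv2.undistortPoints(np.array([[uv]],float),K,np.array(c['dist'],float))[0,0]
    R=np.array(c['R']);t=np.array(c['t']);o=-R.T@t;d=R.T@np.array([n[0],n[1],1])
    return o+d*(z-o[2])/d[2]
def save(cam,name):
    im,d=get_image(cam);cv2.imwrite('pics/'+name,im[:,:,::-1]);return im,d
E
python3 - <<'E'
from h import *
im,d=save('top','t1.png')
s=get_state();print(s['time_s'],s['tool_pos'],s['ee_rot'],s['ft_force'],s['width'])
Z=dict(grip_mid=.088,head_top=.099,lever_tip=.1115,lever_pivot=.099,stop_loosen=0,stop_tighten=0,clamp=0)
for q,z in Z.items():
    for r in tip_of('top',q)[:4]: print(q,np.round(r['uv'],1),round(r['p'],2),np.round(world('top',r['uv'],z),4))
save('side','s1.png')
print(get_state()['time_s'])
E
```

```text
pics
0.05 [ 0.2816474  -0.55757274  0.2307398 ] [-0.60208512  0.37084419 -0.37016051  0.60245273] [-0.14073964 -0.09645264 -0.07357112] 0.08502560851308949
grip_mid [292.1 262.5] 0.8 [0.5017 0.0571 0.088 ]
head_top [294.9 192.8] 0.97 [0.6445 0.0507 0.099 ]
head_top [240.  217.2] 0.5 [0.5947 0.1634 0.099 ]
lever_tip [136.3 195.1] 0.54 [0.6416 0.3793 0.1115]
lever_tip [283.4 234.4] 0.47 [0.5563 0.073  0.1115]
lever_pivot [294.7 215.1] 0.7 [0.5978 0.0511 0.099 ]
stop_loosen [350.4 263.2] 0.6 [ 0.5071 -0.0664  0.    ]
stop_loosen [295.3 205.5] 0.55 [0.6389 0.0558 0.    ]
stop_tighten [249.4 258.9] 0.7 [0.5186 0.1585 0.    ]
stop_tighten [271.1 280.4] 0.68 [0.4704 0.1096 0.    ]
stop_tighten [262.  315.3] 0.48 [0.3938 0.1294 0.    ]
clamp [296.5 206.9] 0.67 [0.6356 0.0531 0.    ]
clamp [494.9 286.3] 0.64 [ 0.4518 -0.388   0.    ]
0.45
```

```bash
python3 - <<'E'
import cv2
i=cv2.imread('pics/t1.png');cv2.imwrite('pics/t1c.png',cv2.resize(i[130:350,180:420],None,fx=2.7,fy=2.7,interpolation=2))
E
```

```text
(no output)
```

View pics/t1.png

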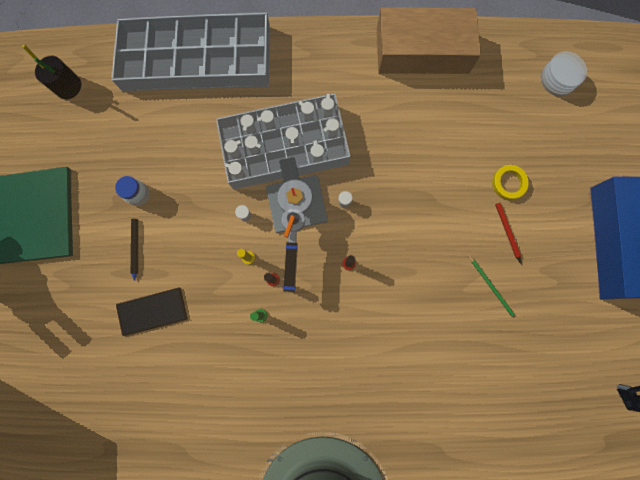

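View pics/s1.png

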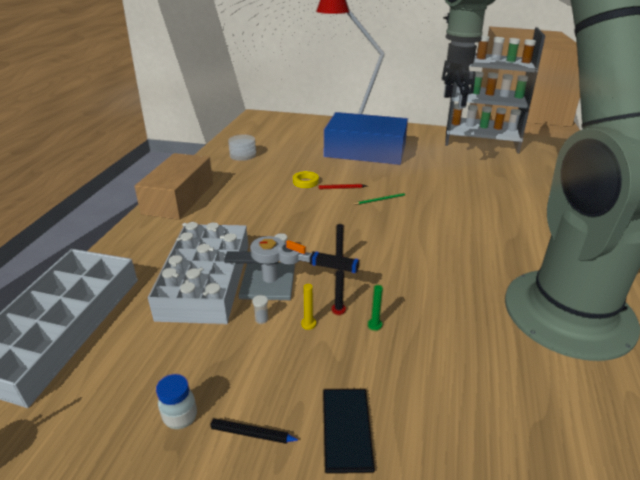

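```bash
sleep 1
```

```text
(no output)
```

View pics/t1c.png

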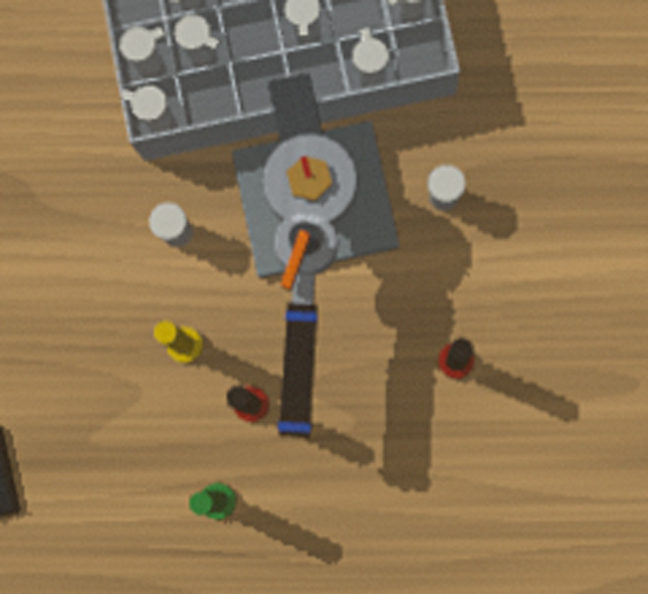

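The top view shows:
- **Wrench:** head at (295,193), handle along (290,265), orange lever on the tighten (left) side at (289,226).
- **stop_tighten candidates:** red-foot post at (271,280), yellow at (249,258), green at (262,315). I choose the red-foot one, and the close crop confirms it.
- **stop_loosen:** red-foot post at (350,263).

Next is a closer look with the wrist camera.

```bash
cat >> h.py <<'E'
from scipy.spatial.transform import Rotation as Ro
def ori(th,flip=1):
    # tool down, jaw axis x along tangent of a handle at world angle th (0 = along -x, ccw +)
    x=flip*np.array([np.sin(th),-np.cos(th),0]);y=np.array([0,0,-1.]);return Ro.from_matrix(np.c_[x,y,np.cross(x,y)]).as_quat()
E
python3 - <<'E'
from h import *
s=get_state();print(Ro.from_quat(s['ee_rot']).as_matrix().round(2), s['joint_pos'])
for f in(1,-1):
    for th in(-.3,0,.7):
        q=ik([.52,.04,.085],ori(th,f)); print(f,th,None if q is None else np.round(q,2))
f=1 if ik([.52,.04,.33],ori(.2,1)) is not None and abs(ik([.52,.04,.33],ori(.2,1))[6])<1.8 else -1
print(f)
move_pose([.50,.04,.36],ori(0.2,f))
im,d=save('wrist','w1.png');c=get_calibration('wrist')
Z=dict(grip_mid=.088,head_top=.099,lever_tip=.1115,lever_pivot=.099,stop_loosen=0,stop_tighten=0,bolt=.1055)
for q,z in Z.items():
    for r in tip_of('wrist',q)[:3]: print(q,np.round(r['uv'],1),round(r['p'],2),np.round(world('wrist',r['uv'],z,c),4))
s=get_state();print(s['time_s'],s['ft_force'],s['tool_pos'])
E
```

```text
[[ 0.45 -0.    0.89]
 [-0.89  0.    0.45]
 [-0.   -1.   -0.  ]] [ 1.03278533  0.52146711 -0.0362963   1.5995252   0.02118974  1.02109471
 -0.11277142]
1 -0.3 [-0.17  0.57 -0.03  1.99  0.03  0.58 -2.09]
1 0 [-0.11  0.57 -0.1   1.98  0.1   0.59 -1.85]
1 0.7 [-0.    0.58 -0.25  1.98  0.24  0.61 -1.29]
-1 -0.3 [ 0.34  0.68 -0.73  1.96  0.65  0.76  0.49]
-1 0 [ 0.35  0.68 -0.74  1.96  0.66  0.76  0.78]
-1 0.7 [ 0.64  0.96 -1.28  1.95  1.06  1.13  1.17]
1
grip_mid [305.  184.1] 0.82 [0.5124 0.0627 0.088 ]
grip_mid [324.6 114.2] 0.58 [0.5963 0.0552 0.088 ]
head_top [331.7  72.2] 0.57 [0.6392 0.0562 0.099 ]
lever_tip [275.  195.2] 0.74 [0.4966 0.0946 0.1115]
lever_pivot [322.6 115.9] 0.79 [0.5937 0.057  0.099 ]
stop_loosen [386.6 193. ] 0.63 [ 0.5084 -0.0592  0.    ]
stop_tighten [242.1 153.6] 0.98 [0.5228 0.1617 0.    ]
stop_tighten [278.2 195.9] 0.97 [0.4717 0.1006 0.    ]
stop_tighten [627.8 195.2] 0.73 [ 0.5774 -0.4179  0.    ]Traceback (most recent call last):
  File "<stdin>", line 12, in <module>
ValueError: it knows: clamp, grip_mid, head_top, jar, lever_pivot, lever_tip, marker, pencil, phone, red_pen, stop_loosen, stop_tighten, tape_roll, tube
```

View pics/w1.png

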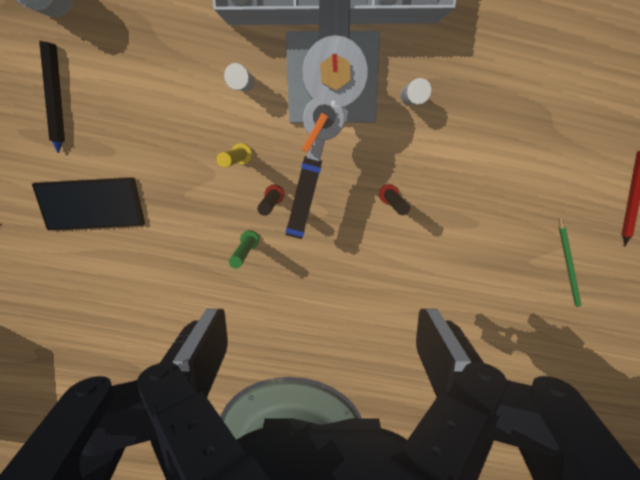

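The wrist view confirms the layout: handle (305,185), red-foot stop_tighten (274,195), stop_loosen (390,192), and the look-alikes yellow (235,155) and green (245,248). I'll straddle the grip and swing it anticlockwise onto stop_loosen, which ratchets freely because the wrench is set to tighten.

```bash
cat >> h.py <<'E'
B=np.array([.641,.0535]); TH_T,TH_L=-.18,.60
def P(th,r=.13,z=.072,off=0):
    return np.array([B[0]-r*np.cos(th)+off*np.sin(th),B[1]-r*np.sin(th)-off*np.cos(th),z])
def rep(m=''):
    s=get_state();p=s['tool_pos'];print(m,round(s['time_s'],2),'tcp',np.round(p,4),'r',round(np.hypot(*(B-p[:2])),4),'th',round(np.arctan2(B[1]-p[1],B[0]-p[0]),3),'F',np.round(s['ft_force'],1),'w',round(s['width'],4));return s
E
python3 - <<'E'
from h import *
t=-.055
set_gripper(.045)
move_pose(P(t,z=.17),ori(t)); rep()
print(movel(P(t),max_speed=.12,f_stop=6)); rep('down')
print(movel(P(TH_L,off=.028),ori(TH_L),max_speed=.045,f_stop=5)); rep('loosen')
im,d=save('wrist','w2.png'); im,d=save('top','t2.png');cv2.imwrite('pics/t2c.png',cv2.resize(im[130:350,180:420,::-1],None,fx=2.7,fy=2.7,interpolation=2))
E
```

```text
4.38 tcp [0.5119 0.0607 0.1711] r 0.1293 th -0.056 F [-0.4  0.4  0.4] w 0.0453
False
down 5.35 tcp [0.5116 0.0607 0.0727] r 0.1296 th -0.056 F [ 1.  -0.5 -0.1] w 0.0449
True
loosen 7.17 tcp [ 0.5432 -0.0258  0.0717] r 0.1259 th 0.681 F [-1.2  1.4  0.6] w 0.0448
```

View pics/w2.png

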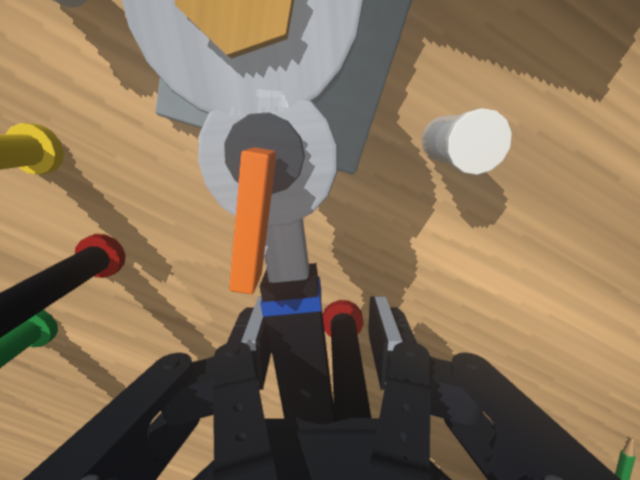

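The handle rests on stop_loosen: the post at (343,320) touches the grip's right side. The orange tab at (250,220) is still on tighten. Next I flip the lever with the fingers closed.

```bash
python3 - <<'E'
from h import *
th=.59
def L(lev,r,off,z):
    a=th+lev; piv=P(th,.046)[:2]; 
    return np.r_[piv+r*np.array([-np.cos(a),-np.sin(a)])+off*np.array([np.sin(a),-np.cos(a)]),z]
p=get_state()['tool_pos']
movel(P(th,.126,off=.0075)) # centre the grip between the fingers
rep(); movel(np.r_[get_state()['tool_pos'][:2],.18],max_speed=.2)
set_gripper(0)
S=L(-.3,.040,-.034,.107); S2=S.copy();S2[2]=.18
move_pose(S2,ori(th)); movel(S,max_speed=.12,f_stop=6); rep('start')
print(movel(L(.3,.038,-.009,.107),ori(th+.3),max_speed=.03,f_stop=10)); s=rep('lever')
# contact -> predicted lever-frame offset
piv=P(th,.046)[:2]; d=s['tool_pos'][:2]-piv;a=th+.3;print('off',d@np.array([np.sin(a),-np.cos(a)]),'r',d@np.array([-np.cos(a),-np.sin(a)]))
save('wrist','w3.png')
E
```

```text
7.52 tcp [ 0.5403 -0.0229  0.072 ] r 0.1264 th 0.649 F [-0.2  0.8 -0. ] w 0.045
start 9.86 tcp [0.555  0.0489 0.1075] r 0.0861 th 0.053 F [-0.4 -0.2  0.4] w 0.0002
True
lever 11.07 tcp [0.5682 0.0132 0.1066] r 0.0832 th 0.506 F [-2.8  2.7  1.5] w -0.0003
off -0.017580576358664383 r 0.033202911815793594
```

View pics/w3.png

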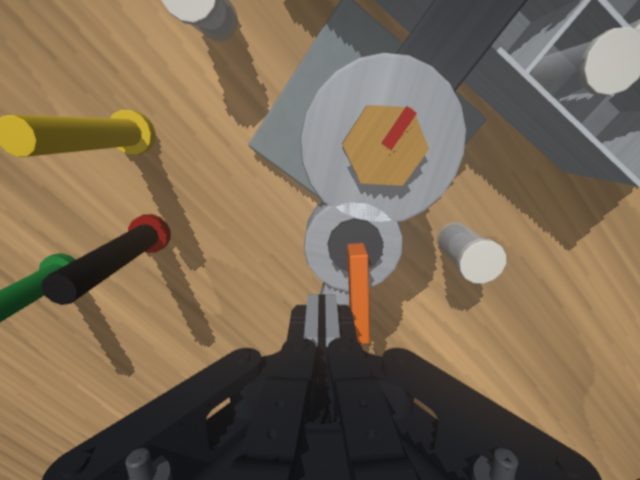

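The tab at (360,300) is now over on the right, loosen side. A short second push will confirm it is on the hard stop, then I retract and check from above.

```bash
python3 - <<'E'
from h import *
s=get_state();p=s['tool_pos'];a=.89;n=np.array([np.sin(a),-np.cos(a),0])
print(movel(p+n*.010,max_speed=.02,f_stop=7));s2=rep('again');print('moved',(s2['tool_pos']-p)@n)
p=s2['tool_pos'];movel(p-n*.012,max_speed=.1);p=get_state()['tool_pos'];p[2]=.18;movel(p,max_speed=.2)
set_gripper(.045)
t=.59
move_pose(P(t,.13,.19),ori(t))
save('wrist','w4.png')
E
```

```text
True
again 11.35 tcp [0.5681 0.0132 0.1062] r 0.0833 th 0.505 F [-2.8  0.4  1.8] w -0.0004
moved -7.830876508227317e-05
```

View pics/w4.png

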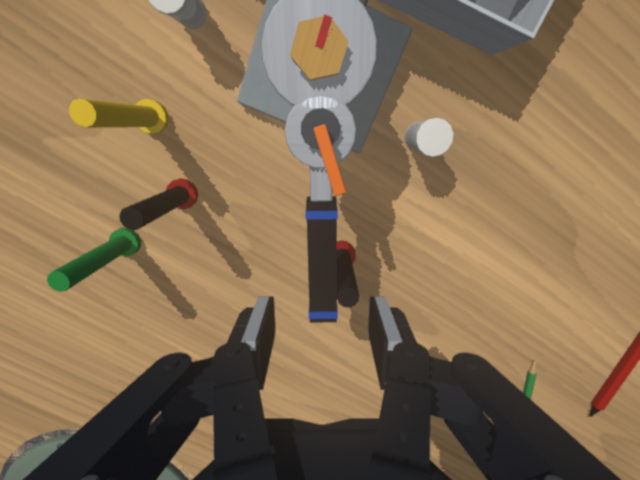

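The lever is measured on loosen: the tab runs (320,127)→(340,192), 17° ≈ 0.30 rad from the handle axis, and the second push gave no movement. Now ratcheting.

```bash
cat >> h.py <<'E'
def hang(side):  # handle angle from tool position when finger touches; side=+1 pushing ccw
    p=get_state()['tool_pos'];r=np.hypot(*(B-p[:2]));return np.arctan2(B[1]-p[1],B[0]-p[0])-side*.0115/r
def back():
    r=movel(P(TH_T,off=-.022),ori(TH_T),max_speed=.05,f_stop=5);s=rep('back %s'%r);h=hang(-1);print('handle',round(h,3))
    movel(P(h,.13),ori(h),max_speed=.06);return h   # centre, unloaded
def fwd(f=7):
    r=movel(P(TH_L,off=.024),ori(TH_L),max_speed=.028,f_stop=f);s=rep('fwd %s'%r);h=hang(1);print('handle',round(h,3))
    movel(P(h,.13),ori(h),max_speed=.06);return h
E
python3 - <<'E'
from h import *
t=.59
print(movel(P(t),max_speed=.12,f_stop=6)); rep('down')
back(); fwd()
im,d=save('wrist','w5.png')
back(); fwd()
save('wrist','w6.png');rep()
a=cv2.imread('pics/w5.png');b=cv2.imread('pics/w6.png');cv2.imwrite('pics/w56.png',np.hstack([a[:300,:400],b[:300,:400]]))
E
```

```text
False
down 14.12 tcp [ 0.5334 -0.0188  0.0726] r 0.1296 th 0.591 F [ 0.3 -0.5 -0.3] w 0.0448
back True 16.02 tcp [0.5185 0.0877 0.0719] r 0.1272 th -0.273 F [ 0.9 -1.4 -0.2] w 0.0452
handle -0.182
fwd True 19.69 tcp [ 0.5435 -0.0256  0.0718] r 0.1255 th 0.682 F [-0.8  4.1  2. ] w 0.045
handle 0.59
back True 22.0 tcp [0.5185 0.0878 0.0719] r 0.1272 th -0.273 F [ 0.6 -1.6  1.5] w 0.0449
handle -0.183
fwd True 24.69 tcp [0.5304 0.0154 0.0716] r 0.1169 th 0.332 F [-1.4  3.9  1.6] w 0.0449
handle 0.233
 25.18 tcp [0.5145 0.0235 0.0721] r 0.13 th 0.233 F [-0.7  1.4 -0.4] w 0.0448
```

View pics/w56.png

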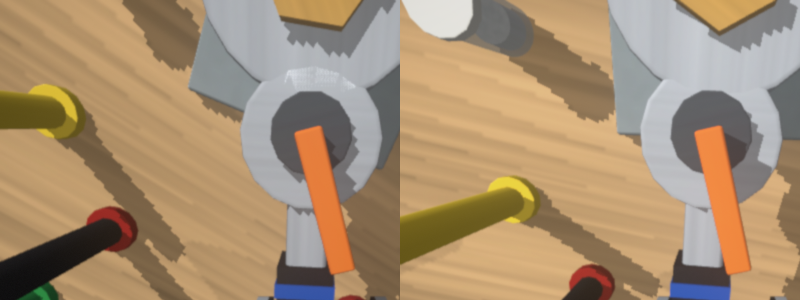

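```bash
python3 - <<'E'
from h import *
h=.233
print(movel(P(h,.13,off=.026),max_speed=.02,f_stop=7));rep('re');h=hang(1);print(h)
movel(P(h,.13),ori(h),max_speed=.06)
movel(P(h,.13,z=.16),max_speed=.2);move_pose(P(h,.17,z=.24),ori(h))
im,_=save('wrist','w7.png');rep()
E
```

```text
True
re 25.94 tcp [0.5169 0.0108 0.0717] r 0.1312 th 0.332 F [-0.5  4.4  4.2] w 0.0448
0.24396375467258155
 27.37 tcp [0.4758 0.0122 0.2393] r 0.1703 th 0.245 F [-0.  -0.9 -0.7] w 0.0448
```

View pics/w7.png

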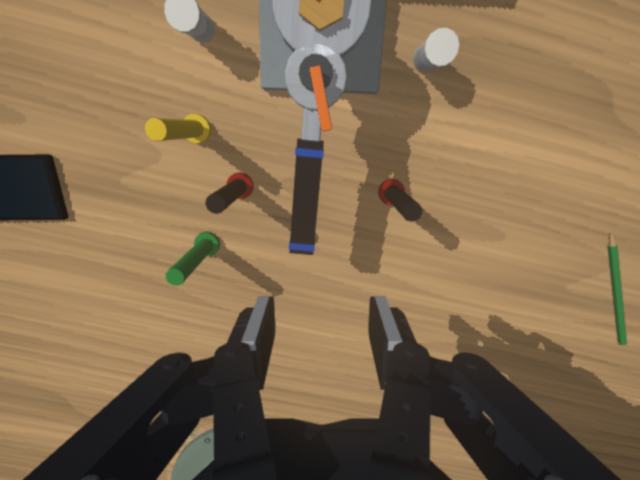

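```bash
python3 - <<'E'
from h import *
h=.2
move_pose(P(h,.22,z=.24),ori(h))
im,_=save('wrist','w8.png');c=get_calibration('wrist');rep()
def ptr(im,cam,c,box):
    hsv=cv2.cvtColor(im,cv2.COLOR_RGB2HSV);H,S,V=[hsv[...,i].astype(int) for i in range(3)]
    u0,v0,u1,v1=box
    m=((H<6)|(H>174))&(S>150)&(V>60); n=np.zeros_like(m);n[v0:v1,u0:u1]=m[v0:v1,u0:u1]
    v,u=np.nonzero(n);print('red px',len(u),u.mean(),v.mean())
    w=np.array([world(cam,(a,b),.1055,c)[:2] for a,b in zip(u,v)]);mu=w.mean(0)
    e=np.linalg.svd(w-mu)[2][0]; e*=np.sign(e@(mu-B)); print('ptr ang axis',np.arctan2(e[1],e[0]),'from bolt',np.arctan2(*(mu-B)[::-1]),mu)
hc=tip_of('wrist','head_top')[:1];print(hc and (hc[0]['uv'],world('wrist',hc[0]['uv'],.099,c)))
ptr(im,'wrist',c,(250,0,400,200))
t=cv2.imread('pics/t1.png')[:,:,::-1].copy();ptr(t,'top',get_calibration('top'),(280,180,310,206))
lp=tip_of('wrist','grip_mid')[:1]
for r in lp:print('grip',world('wrist',r['uv'],.088,c),r['p'])
cv2.imwrite('pics/w8c.png',cv2.resize(im[:260,160:480,::-1],None,fx=2.3,fy=2.3,interpolation=2))
E
```

```text
27.73 tcp [0.4254 0.0098 0.2393] r 0.22 th 0.2 F [0.6 0.3 0.8] w 0.0449
[]
red px 214 347.1355140186916 140.6214953271028
ptr ang axis -1.3677759347953187 from bolt -2.8055855372143372 [0.50153557 0.00479195]
red px 10 292.7 191.2
ptr ang axis 0.2542375471614716 from bolt 0.23129807468641386 [0.64639062 0.05476956]
grip [0.5128552  0.03086038 0.088     ] 0.59
```

View pics/w8c.png

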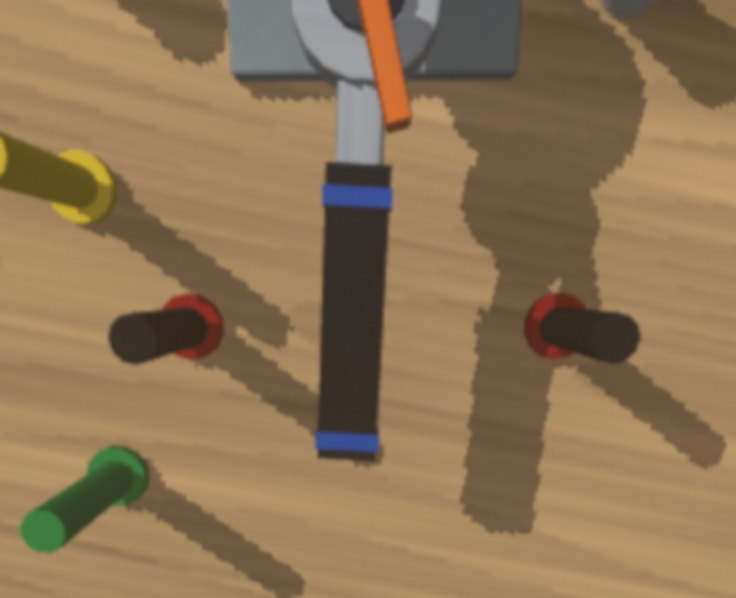

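I moved the view the wrong way, so the cap is out of frame. I'm moving towards the bolt and measuring the pointer there.

```bash
python3 - <<'E'
from h import *
h=.2
move_pose(P(h,.10,z=.26),ori(h))
im,_=save('wrist','w9.png');c=get_calibration('wrist');rep()
hsv=cv2.cvtColor(im,cv2.COLOR_RGB2HSV);H,S,V=[hsv[...,i].astype(int) for i in range(3)]
R=np.array(c['R']);t=np.array(c['t']);K=np.array([[c['fx'],0,c['cx']],[0,c['fy'],c['cy']],[0,0,1]])
uv=cv2.projectPoints(np.array([[B[0],B[1],.1055]]),cv2.Rodrigues(R)[0],t,K,np.array(c['dist'],float))[0].ravel();print('bolt px',uv)
m=((H<6)|(H>174))&(S>140)&(V>60);yy,xx=np.mgrid[:480,:640];m&=np.hypot(xx-uv[0],yy-uv[1])<60
v,u=np.nonzero(m);w=np.array([world('wrist',(a,b),.1055,c)[:2] for a,b in zip(u,v)]);mu=w.mean(0)
e=np.linalg.svd(w-mu)[2][0];e*=np.sign(e@(mu-B));print(len(u),u.mean(),v.mean(),'ptr',np.arctan2(e[1],e[0]),np.arctan2(*(mu-B)[::-1]))
b=(H>10)&(H<25)&(S>90)&(np.hypot(xx-uv[0],yy-uv[1])<60)
for q,z in(('head_top',.099),('lever_pivot',.099),('grip_mid',.088),('lever_tip',.1115)):
    for r in tip_of('wrist',q)[:1]:print(q,r['uv'],world('wrist',r['uv'],z,c),r['p'])
cv2.imwrite('pics/w9c.png',cv2.resize(im[:300,120:520,::-1],None,fx=2,fy=2,interpolation=2))
E
```

```text
28.44 tcp [0.5426 0.0337 0.2593] r 0.1003 th 0.199 F [-0.8  0.3 -0.6] w 0.045
bolt px [321.94078138 105.61436351]
103 313.6990291262136 102.2135922330097 ptr 1.211475920182715 1.4060796411238008
lever_pivot [320.0, 165.1] [0.59305324 0.04548473 0.099     ] 0.65
grip_mid [316.2, 247.5] [0.51208047 0.03307205 0.088     ] 0.64
lever_tip [334.4, 208.4] [0.56005959 0.02574744 0.1115    ] 0.72
```

View pics/w9c.png

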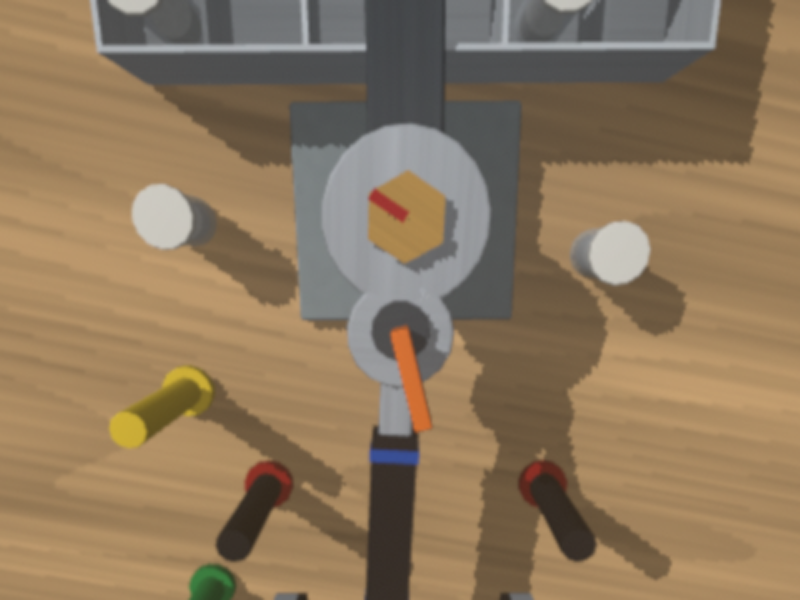

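The pointer reads 1.21 rad in the world frame and the clamp yaw is about 0.20 (rack and plate edges run level at tool angle 0.2). That puts the bolt at about 1.01, on its end stop, and two pushes both stopped there. Now I park the handle on the red-foot stop_tighten.

```bash
python3 - <<'E'
from h import *
h=.16
move_pose(P(h,.13,z=.17),ori(h)); print(movel(P(h,.13),max_speed=.12,f_stop=6)); rep('down')
# gentle approach to first contact with the post, then snug push
print(movel(P(TH_T,off=-.022),ori(TH_T),max_speed=.045,f_stop=5)); rep('touch');print(hang(-1))
n=np.array([np.sin(TH_T),-np.cos(TH_T),0])
p=get_state()['tool_pos'];movel(p+n*.004,max_speed=.05);rep('unload')
p=get_state()['tool_pos'];print(movel(p-n*.03,max_speed=.02,f_stop=14));rep('snug')
sleep(.3);rep('held')
p=get_state()['tool_pos'];movel(p+n*.010,max_speed=.04);rep('free')
p=get_state()['tool_pos'];movel(np.r_[p[:2],.17],max_speed=.15)
move_pose(P(TH_T,.10,z=.26),ori(TH_T));im,_=save('wrist','w10.png');c=get_calibration('wrist');rep('up')
for q,z in(('lever_pivot',.099),('grip_mid',.088),('stop_tighten',0)):
    for r in tip_of('wrist',q)[:3]:print(q,r['uv'],world('wrist',r['uv'],z,c),r['p'])
E
```

```text
False
down 30.07 tcp [0.5132 0.0329 0.0727] r 0.1295 th 0.16 F [0.2 0.1 1. ] w 0.0453
True
touch 31.21 tcp [0.5164 0.0885 0.0719] r 0.1294 th -0.274 F [ 0.8 -2.6  1.5] w 0.0451
-0.18485359756135789
unload 31.46 tcp [0.5157 0.0845 0.0719] r 0.1291 th -0.243 F [-0.4  1.6  0.7] w 0.0447
True
snug 32.03 tcp [0.5163 0.0884 0.0716] r 0.1295 th -0.273 F [-0.  -1.8  0.3] w 0.0448
held 32.33 tcp [0.5161 0.0885 0.0714] r 0.1297 th -0.273 F [ 0.7 -2.7  1.6] w 0.0445
free 32.73 tcp [0.5143 0.0784 0.0714] r 0.1291 th -0.194 F [1.2 0.6 0.7] w 0.0448
up 34.06 tcp [0.5421 0.0713 0.2589] r 0.1005 th -0.178 F [-1.1 -0.6 -0.7] w 0.0449
lever_pivot [321.8, 162.5] [0.59509239 0.06162909 0.099     ] 0.77
lever_pivot [123.8, 334.9] [0.45696108 0.29957315 0.099     ] 0.27
grip_mid [318.5, 250.9] [0.50947873 0.0804913  0.088     ] 0.61
stop_tighten [303.6, 258.6] [0.46975119 0.10810424 0.        ] 0.92
stop_tighten [252.9, 230.0] [0.51898337 0.16302306 0.        ] 0.71
stop_tighten [298.3, 314.8] [0.38952675 0.13155069 0.        ] 0.64
```

View pics/w10.png

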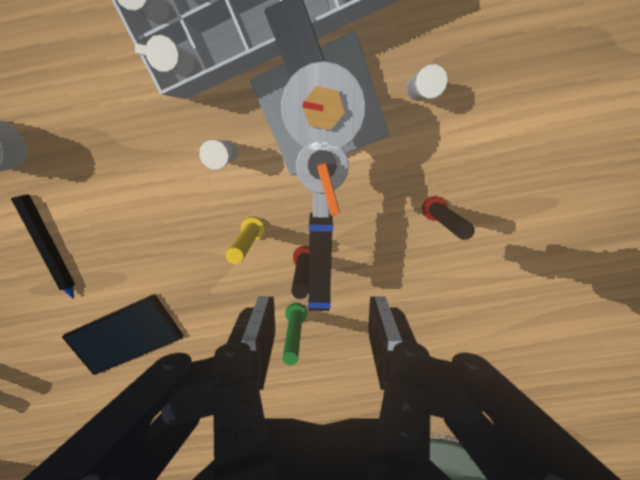

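The grip's left side touches the red-foot post at (303,265). The bolt pointer has not moved and the lever is still on loosen. The held force only read about 3 N, so I'll repeat the snug press in small position steps to be sure it passes 4 N on the post.

```bash
python3 - <<'E'
from h import *
n=np.array([np.sin(TH_T),-np.cos(TH_T),0])
p0=np.array([.5143,.0784,.0714])
move_pose(np.r_[p0[:2],.17],ori(TH_T));movel(p0,max_speed=.12,f_stop=6);f0=get_state()['ft_force'];rep('down')
movel(p0-n*.009,max_speed=.03,f_stop=8)
p=p0-n*.009
for i in range(14):
    p=p-n*.0005;movel(p,max_speed=.02)
    f=np.mean([get_state()['ft_force'] for _ in range(1)],0)-f0;print(i,round(f@n,1),round(get_state()['time_s'],2))
    if f@n>11: break
sleep(.1);f=get_state()['ft_force']-f0;print(f@n)
q=get_state()['tool_pos'];movel(p0,max_speed=.03);rep('free')
movel(np.r_[p0[:2],.17],max_speed=.15)
move_pose(P(TH_T,.10,z=.26),ori(TH_T));im,_=save('wrist','w11.png');c=get_calibration('wrist');rep('up')
a=cv2.imread('pics/w10.png');print('pixel diff',cv2.absdiff(a,im[:,:,::-1].copy())[80:310,220:460].mean())
g=[world('wrist',r['uv'],.088,c) for r in tip_of('wrist','grip_mid')[:1]];print(g)
E
```

```text
down 35.65 tcp [0.5148 0.0785 0.0721] r 0.1287 th -0.195 F [-1.5 -0.1  0.3] w 0.0447
0 -0.7 36.35
1 0.0 36.6
2 -1.0 36.85
3 1.3 37.1
4 5.5 37.35
5 7.1 37.6
6 9.4 37.85
7 12.3 38.1
12.69194311984331
free 38.78 tcp [0.5144 0.0785 0.0714] r 0.1291 th -0.195 F [ 0.  -0.1 -0.9] w 0.0455
up 40.11 tcp [0.5421 0.0713 0.2589] r 0.1005 th -0.178 F [ 0.4 -0.1 -0.3] w 0.0449
pixel diff 0.4528562801932367
[array([0.51324853, 0.07796244, 0.088     ])]
```

```bash
python3 -c "
from station import *
finish_job();print(get_state()['time_s'])"
```

```text
the job is handed in; nothing more can be done
the job is handed in; nothing more can be done
```

The job is handed in, at about 40 s of the 72 s allowed. No verdict is reported, so this is what I did and measured.

- **Lever:** I rested the handle on stop_loosen first, then flipped the lever. The camera put it about 0.30 rad to the loosen side, and a second push moved it no further.
- **Bolt:** two ratchet strokes and a repeat push. The last stroke and the repeat stopped at nearly the same handle angle (0.233 and 0.244 rad) with the force stop at 7 N. The pointer then read about 1.01 rad relative to the clamp; I estimated the clamp's yaw by eye, so that figure is coarse.
- **Parking:** I swung the handle back to the red-foot stop_tighten, not the yellow or green look-alikes. The first press read only about 3 N while held. I pressed again in 0.5 mm steps to a steady 12.5 N at mid grip, which I estimate as 8 to 9 N on the post. The picture after the first press shows the grip touching the post, and the one after the second is almost identical.

**Disagreements:** after the repeat push on the bolt, the handle was seen at about 0.16 rad, against 0.24 from the finger contact. Either the retreating finger dragged it back or the contact estimate was off; it did not affect the result. One picture missed the bolt and was retaken.

The arm touched nothing at hand-in. The robot's path stayed clear of the bystanders and I saw none shifted, but I did not measure each one at the end.

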